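# Make up two gift trays

### The job

Make up the two gift trays from the stock on the counter: one jam jar and the tall sprinkle jar (the one near the trays, not the one at the back by the paper cups) go in the two-pocket tray; the other jam jar, the small cream jar and the flat round tin go in the three-pocket tray, with the tin in the middle pocket. One thing to a pocket, each standing upright on the pocket's floor, set down rather than dropped; leave the small blue gift box where it stands.

Things in the scene. Friction and masses are not known exactly. Their poses are not given: they have to be found in the camera images.
- jam_jar_a: Jam jar, dark body with white label and purple screw lid, 62 mm across the body (straight up to 68 mm), lid 56 mm across, 82 mm high overall; about 0.2 kg. One of two alike, which are interchangeable. Stands upright on the counter at the start. Origin: centre of its underside; z up its axis.
- jam_jar_b: Jam jar, dark body with white label and purple screw lid, 62 mm across the body (straight up to 68 mm), lid 56 mm across, 82 mm high overall; about 0.2 kg. One of two alike, which are interchangeable. Stands upright on the counter at the start. Origin: centre of its underside; z up its axis.
- sprinkle_jar: Tall slim clear sprinkle jar with green label and black cap, 45 mm across, 105 mm high (cap from 84 mm up), about 0.11 kg. Upright at the start, among the stock in the middle of the counter; a like jar far back on the right, by the paper cups, is not this one and stays there. Origin: centre of its underside; z up its axis.
- cream_jar: Small jar with white label and white lid, 50 mm across the body (up to 50 mm), lid 44 mm across, 60 mm high overall, about 0.2 kg. Upright at the start. Origin: centre of its underside; z up its axis.
- round_tin: Flat round mustard-coloured tin, 65 mm across, 36 mm high, about 0.09 kg. Stands lid up at the start. Origin: centre of its underside; z up its axis.
- tray_two: Shallow open wooden gift tray, stays put (does not slide), its pockets empty at the start. Two square pockets in a row along its y axis, each 84 x 84 mm inside, with 5 mm walls between and around; outside 183 mm long (y) by 94 mm wide (x). Origin: centre of its underside, on the counter; z up. The pocket floor lies 4 mm and the top of all walls 12 mm above the origin. Pocket centres at x = 0, y = -44.5 and +44.5 mm. One thing fits in each pocket.
- tray_three: Shallow open wooden gift tray, stays put (does not slide), its pockets empty at the start. Three square pockets in a row along its y axis, each 84 x 84 mm inside, with 5 mm walls between and around; outside 272 mm long (y) by 94 mm wide (x). Origin: centre of its underside, on the counter; z up. The pocket floor lies 4 mm and the top of all walls 12 mm above the origin. Pocket centres at x = 0, y = -89, 0 and +89 mm. One thing fits in each pocket.
- gift_box: Small blue gift box with a white ribbon bow, 64 x 67 mm, 64 mm high with the bow; loose, stands among the stock in the middle of the counter (a like box at the far right back corner is only decoration) and is not part of either kit: leave it where it stands. Origin: centre of its underside.
Mind the look-alikes: they are no part of the job. Leave any black or turquoise look-alike of the round_tin alone.

How it is judged:
By the outcome, as a careful person would: the job done as asked, in the order asked, and still so for the second after the job is handed in, with the robot touching nothing.
It also fails if it takes over 118 s, if anything falls off the work surface, if the arm or the gripper's body presses on something with over 40 N, if the wrist force passes 120 N, or if a joint passes its speed limit or range.

### The arm

A 7-joint arm with a two-finger parallel gripper is mounted at the origin on a cart in front of the work surface, level with it; the furniture and walls round the work are solid. World frame = base frame: x ahead of the robot, y to its left, z up, the work surface at z = 0. Lengths are in m, angles in rad, forces in N, time in s.
With the tool pointing down it reaches from about 0.35 to 0.9 m from the base axis. Payload 7.2 kg.
Tool frame: the origin (TCP) lies midway between the tips of the shut fingers; the grasp point (between the pads) lies env.tcp_to_grasp behind it (env.tcp_to_grasp is the distance from the TCP to the grasp point, in m); z points along the fingers, y is the line along which they close (so a half turn about z gives the same grasp; the last joint's range is limited). The gripper opens to 88 mm and grips with 3 to 60 N. Pads are 20 mm wide; open, the fingers measure 115 mm over their backs; the gripper's body (75 mm by 178 mm) begins 61 mm behind the grasp point.
Start: joints at [1.12, 0.411, -0.013, 1.596, 0.006, 1.134, -0.082], TCP at [0.233, -0.58, 0.223] pointing down, gripper open.
Joint ranges: [-2.95, 2.95], [-0.29, 1.99], [-1.47, 1.44], [0.14, 2.54], [-1.03, 4.17], [0.13, 1.85], [-2.86, 2.86]. Speed limits (rad/s): [2.39, 2.39, 3.01, 3.01, 3.14, 3.14, 3.14].

### API

Orientations are given as a 3x3 rotation matrix whose columns are the frame's x, y, z axes.
In Python, from rig import env, eyes gives the robot as it stands.
- The arm moves only by the tool play_rows, never from a script. Its arguments are lists of equal length, an entry for each row: "hand": the opening, from 0 (shut) to 1 (fully open); "translation": the shift along the tool's x, y, z in m, a list of three; "turn": the turn, a rotation vector about the tool's x, y, z in degrees, a list of three. In form: {"hand": [hand, ...], "translation": [[x, y, z], ...], "turn": [[rx, ry, rz], ...]}. A call has 1 to 8 rows; each row shifts and turns the commanded pose from where the row before left it, along the tool's axes as they then stand; what a row does not reach is not made up. A row lasts 1/8 s, in which the tool goes at most 62.5 mm and 10.7 degrees, less where a joint would pass 70% of its speed; a pose out of reach is approached as far as the arm can. A call is refused whole if a number of a shift passes 0.0625 or a number of a turn 10.7, either way. A call with a gripper value outside its range is refused whole. The fingers move at their own pace and stop on an object; "squeeze" is the grip in N (left out, the last holds). Time passes only in rows, so rows that do not move let the fingers close. It gives the time, the measured TCP pose, the force, the opening and the grip force at its end, in the units of the state.
- env.observe(): the state, without advancing time (a new reading comes with each control period).
- eyes.camera(name): name is "scene" or "side" or "wrist"; returns (picture, depth): 400x640x3 uint8, red, green, blue; 400x640 float32, m along the optical axis (not along the pixel's ray), 0 where there is no reading.
- eyes.camera_info(name): a dict with "fx", "fy", "cx", "cy" (pixels), "extrinsics" (4x4, takes a point from camera to world coordinates). Camera axes: x right, y up, looking along -z (the intrinsics and any distortion apply to the point x, -y, -z); pixel columns grow to the right and rows downward; lengths in m; the calibration is good to about 2 mm. A picture is of the moment at which its call begins: read the wrist's pose just before it. camera_info takes no time and is no camera call; for the wrist camera it gives the pose at the moment of the call.
- env.job_done(): hands the job in; it is judged then, once.
The state is a dict: "time_s": time; "joint_pos": joint angles; "dq": joint speeds; "joint_efforts": joint torques, N m; "eef_pos": TCP position; "ee_rot": TCP orientation; "contact_force": force on the tool from outside, world axes, zero at the start; "moment": the same for the moment, N m; "finger_gap": opening from 0.0 (shut) to 1.0 (fully open); "grip_force": force on a finger pad.
Only numpy, scipy, OpenCV 4.12 (cv2) and the standard library are available. Lean on these libraries where they do the work, as an engineer would, in place of code of your own. Each camera call takes 0.05 s, during which the arm holds its last target. There are 200 camera calls.

## Working session

There is one attempt and no reset: what is moved stays moved. The work goes in short steps, Python scripts to look and compute and a tool call to move; the robot and the scene stay as the last step left them, time stands still between calls to the robot, and variables do not carry over. Pictures are saved under pics/ and viewed, at most 14 in all, crops included, and the job is handed in when it is done.

Besides the shell and the picture viewer there is one more tool, called after "Call:" as name(argument=value, ...) on one line, values as JSON. play_rows: Moves the arm, as the interface text tells. Its arguments: {"type":"object","properties":{"hand":{"type":"array"},"translation":{"type":"array"},"turn":{"type":"array"},"squeeze":{"type":"number"}},"required":["hand","translation","turn"]}

```bash
ls; mkdir -p pics
cat > h.py <<'E'
import numpy as np, cv2
from rig import env, eyes
def shot(n,f=None):
    p,d=eyes.camera(n); i=eyes.camera_info(n)
    if f: cv2.imwrite('pics/'+f,cv2.cvtColor(p,cv2.COLOR_RGB2BGR))
    np.savez('/tmp/'+n+'.npz',p=p,d=d,E=i['extrinsics'],K=[i['fx'],i['fy'],i['cx'],i['cy']])
    return p,d,i
def world(d,i):
    v,u=np.indices(d.shape); X=(u-i['cx'])/i['fx']*d; Y=-(v-i['cy'])/i['fy']*d
    P=np.stack([X,Y,-d,np.ones_like(d)],-1)
    return (P@np.array(i['extrinsics']).T)[...,:3]
E
python3 - <<'E'
from h import *
for n in('scene','side'):
    p,d,i=shot(n,n+'0.png'); print(n,i)
print(env.tcp_to_grasp, env.observe())
E
```

```text
pics
scene {'fx': 504.28579812556063, 'fy': 504.28579812556063, 'cx': 313.43478280429497, 'cy': 204.72528207660855, 'extrinsics': array([[-0.52235139,  0.37695341, -0.76488898, -0.55443593],
       [-0.85270458, -0.22392945,  0.47196451,  0.64962907],
       [ 0.00662746,  0.89875566,  0.43839976,  0.69345115],
       [ 0.        ,  0.        ,  0.        ,  1.        ]])}
side {'fx': 382.7987868512721, 'fy': 382.7987868512721, 'cx': 322.09189271858355, 'cy': 202.5049241677466, 'extrinsics': array([[ 0.9987018 , -0.01982738,  0.04692118,  0.58193909],
       [ 0.04987133,  0.56814828, -0.82141365, -0.86356515],
       [-0.0103717 ,  0.82268731,  0.56839953,  0.63029461],
       [ 0.        ,  0.        ,  0.        ,  1.        ]])}
0.0187 {'time_s': 0.1, 'joint_pos': array([ 1.11978166,  0.41183523, -0.01273489,  1.59692609,  0.00557965,
        1.13427927, -0.0822023 ]), 'dq': array([ 0.00063525, -0.00221057,  0.00077712, -0.00221716,  0.0002719 ,
       -0.00242569, -0.00135919]), 'joint_efforts': array([ 2.58507345e-03, -5.89096963e+01,  6.43746369e-01, -2.91710347e+01,
       -5.37851918e-02,  1.44564334e-02,  3.29194881e-05]), 'eef_pos': array([ 0.23328012, -0.57936339,  0.22189751]), 'ee_rot': array([[ 9.27604188e-01,  3.73564075e-01, -5.93553810e-04],
       [ 3.73564540e-01, -9.27603305e-01,  1.28207706e-03],
       [-7.16445458e-05, -1.41099070e-03, -9.99999002e-01]]), 'contact_force': array([-0.18191282,  0.35440709, -0.78970933]), 'moment': array([-0.0394924 ,  0.04798899, -0.02014143]), 'grip_force': 0.0, 'finger_gap': 0.9974218312392811}
```

View pics/scene0.png

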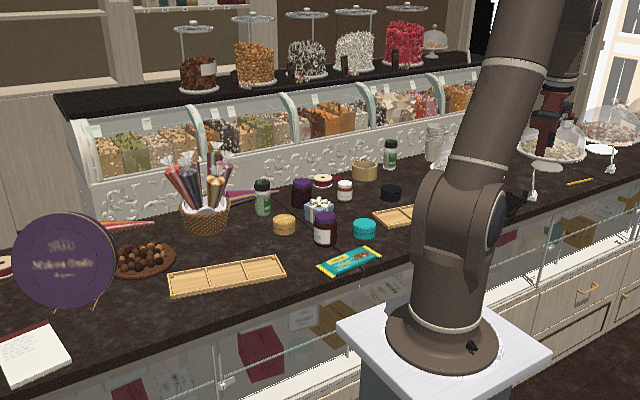

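View pics/side0.png

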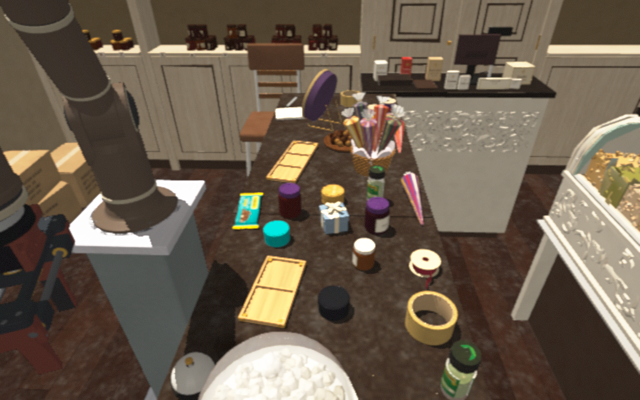

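Candidates in the scene view:
- **Jam jars:** (325,229) and (302,192).
- **Sprinkle jar:** (262,197). The look-alike at (390,152) is by the cups, so it stays.
- **Cream jar:** (345,190). The ribbon spool at (322,180) is not it.
- **Mustard tin:** (284,224). The turquoise one at (364,228), black one at (391,193) and the roll at (365,170) are not it.
- **Gift box:** (319,208).
- **Trays:** three-pocket at (227,276), two-pocket at (395,215), which the side view shows at (273,290).

Run:
```python
from h import *
def load(n):
    z=np.load('/tmp/'+n+'.npz'); K=z['K']; return z['p'],z['d'],dict(fx=K[0],fy=K[1],cx=K[2],cy=K[3],extrinsics=z['E'])
# top-down map of heights from side + scene, 2mm cells; x .3-.85, y -.45...55
x0,x1,y0,y1=.25,.9,-.5,.6;c=.002
H=np.zeros((int((x1-x0)/c),int((y1-y0)/c)),np.float32);C=np.zeros(H.shape+(3,),np.uint8)
for n in('scene','side'):
    p,d,i=load(n);W=world(d,i);m=(d>0)&(W[...,2]<.2)&(W[...,0]>x0)&(W[...,0]<x1)&(W[...,1]>y0)&(W[...,1]<y1)
    low=W[m&(abs(W[...,2])<.01)];print(n,'z plane',np.median(low[:,2]))
    Q=W[m];a=((Q[:,0]-x0)/c).astype(int);b=((Q[:,1]-y0)/c).astype(int)
    for r,s,zz,col in zip(a,b,Q[:,2],p[m]):
        if zz>=H[r,s]: H[r,s]=zz;C[r,s]=col
np.savez('/tmp/map.npz',H=H,C=C)
cv2.imwrite('pics/map.png',cv2.flip(cv2.cvtColor(C,cv2.COLOR_RGB2BGR),-1))
# lid centres: cast colour-mask centroids
def cast(i,u,v,z):
    E=np.array(i['extrinsics']);r=E[:3,:3]@[(u-i['cx'])/i['fx'],-(v-i['cy'])/i['fy'],-1];o=E[:3,3];return o+r*(z-o[2])/r[2]
obj={'jamA':(.082,(325,229),(289,195)),'jamB':(.082,(302,192),(377,210)),'spr':(.105,(262,190),(376,178)),'cream':(.06,(345,188),(364,252)),'tin':(.036,(284,224),(333,195)),'gift':(.05,(319,208),(335,215)),'turq':(.036,(364,228),(277,233)),'black':(.036,(391,192),(334,302))}
for k,(h,s1,s2) in obj.items():
    for n,s in(('scene',s1),('side',s2)):
        p,d,i=load(n);W=world(d,i);u,v=s
        g=cast(i,u,v,h/2)
        m=(d>0)&(abs(W[...,2]-h)<.006)&(np.hypot(W[...,0]-g[0],W[...,1]-g[1])<.055)
        q=W[m]
        if len(q)<5: print(k,n,'few',g);continue
        mn,mx=q[:,:2].min(0),q[:,:2].max(0);vv,uu=np.where(m)
        print(k,n,len(q),'mid',((mn+mx)/2).round(3),'ext',(mx-mn).round(3),'z',np.median(q[:,2]).round(3),'px',uu.mean().round(),vv.mean().round())
```

```text
scene z plane -0.00010617401222867695
side z plane -0.00143116764304696
jamA scene 190 mid [ 0.443 -0.001] ext [0.061 0.055] z 0.082 px 325.0 216.0
jamA side 208 mid [ 0.445 -0.004] ext [0.055 0.056] z 0.08 px 289.0 189.0
jamB scene 129 mid [ 0.675 -0.065] ext [0.058 0.055] z 0.081 px 302.0 181.0
jamB side 257 mid [ 0.677 -0.067] ext [0.055 0.057] z 0.08 px 378.0 204.0
spr scene 22 mid [0.695 0.061] ext [0.029 0.029] z 0.106 px 262.0 180.0
spr side 107 mid [0.682 0.069] ext [0.044 0.043] z 0.104 px 377.0 169.0
cream scene 91 mid [ 0.635 -0.199] ext [0.047 0.045] z 0.06 px 345.0 183.0
cream side 239 mid [ 0.639 -0.202] ext [0.043 0.049] z 0.059 px 364.0 245.0
tin scene 232 mid [0.558 0.062] ext [0.066 0.064] z 0.037 px 284.0 220.0
tin side 243 mid [0.561 0.059] ext [0.063 0.067] z 0.035 px 333.0 191.0
gift scene 190 mid [ 0.566 -0.059] ext [0.069 0.079] z 0.051 px 319.0 205.0
gift side 317 mid [ 0.566 -0.059] ext [0.073 0.075] z 0.05 px 334.0 212.0
turq scene 242 mid [ 0.421 -0.118] ext [0.065 0.065] z 0.036 px 364.0 224.0
turq side 360 mid [ 0.424 -0.121] ext [0.064 0.066] z 0.035 px 276.0 229.0
black scene 164 mid [ 0.572 -0.334] ext [0.071 0.064] z 0.036 px 391.0 188.0
black side 664 mid [ 0.572 -0.337] ext [0.063 0.065] z 0.035 px 334.0 298.0
```

View pics/map.png

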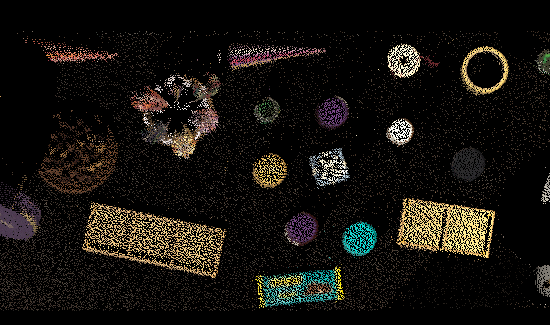

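Run:
```python
from h import *
for n in('scene','side'):
    z=np.load('/tmp/'+n+'.npz');K=z['K'];i=dict(fx=K[0],fy=K[1],cx=K[2],cy=K[3],extrinsics=z['E'])
    W=world(z['d'],i);hsv=cv2.cvtColor(z['p'],cv2.COLOR_RGB2HSV)
    for nm,(x,y) in {'three':(.41,.30),'two':(.44,-.295)}.items():
        m=(hsv[...,0]>8)&(hsv[...,0]<28)&(hsv[...,2]>110)&(W[...,2]>.0015)&(W[...,2]<.02)&(abs(W[...,0]-x)<.1)&(abs(W[...,1]-y)<.2)
        k=cv2.connectedComponentsWithStats(m.astype(np.uint8));
        j=1+np.argmax(k[2][1:,4]); q=W[(k[1]==j)][:,:2].astype(np.float32)
        r=cv2.minAreaRect(q*1000); print(n,nm,len(q),r)
    hi=W[(W[...,2]>.1)&(W[...,2]<.6)&(abs(W[...,0]-.6)<.3)&(abs(W[...,1])<.5)]
    for a in np.arange(-.5,.5,.1):
        s=hi[(hi[:,1]>a)&(hi[:,1]<a+.1)]
        if len(s)>5: print(n,'tall y',a.round(1),'x',np.percentile(s[:,0],[2,98]).round(2),'z',s[:,2].max().round(2))
```

```text
scene three 2870 ((419.67083740234375, 293.107666015625), (272.71881103515625, 101.07042694091797), 78.11798095703125)
scene two 617 ((444.5501708984375, -272.18121337890625), (149.83590698242188, 100.2973861694336), 82.98583984375)
scene tall y -0.5 x [0.5  0.79] z 0.14
scene tall y -0.0 x [0.66 0.7 ] z 0.11
scene tall y 0.1 x [0.63 0.74] z 0.24
scene tall y 0.2 x [0.59 0.74] z 0.24
scene tall y 0.3 x [0.62 0.73] z 0.24
side three 1137 ((422.4268798828125, 290.89263916015625), (276.2926330566406, 95.34556579589844), 77.81871795654297)
side two 2919 ((444.65203857421875, -291.343505859375), (188.4540252685547, 94.76588439941406), 81.26325988769531)
side tall y -0.5 x [0.76 0.8 ] z 0.11
side tall y -0.0 x [0.66 0.7 ] z 0.11
side tall y 0.1 x [0.64 0.75] z 0.24
side tall y 0.2 x [0.59 0.74] z 0.24
side tall y 0.3 x [0.62 0.73] z 0.24
```

Call:
play_rows(hand=[0.85, 0.85, 0.85, 0.85, 0.85, 0.85, 0.85], translation=[[0, 0, -0.01], [0, 0, 0], [0, 0, 0], [0, 0, 0], [0, 0, 0], [0, 0, 0], [0, 0, 0]], turn=[[0, 0, -10], [0, 0, -10], [0, 0, -10], [0, 0, -10], [0, 0, -10], [0, 0, -10], [0, 0, -8]])

```text
time_s: 0.98
eef_pos: [0.2333, -0.5795, 0.2321]
ee_rot: [[-0.004, 1.0, -0.0], [1.0, 0.004, 0.001], [0.001, -0.0, -1.0]]
contact_force: [0.6, 0.5, -0.4]
finger_gap: 0.849
grip_force: 0.0
```

Call:
play_rows(hand=[0.85, 0.85, 0.85, 0.85, 0.85, 0.85, 0.85, 0.85], translation=[[0.045, 0.017, 0], [0.056, 0.025, 0], [0.056, 0.025, 0], [0.056, 0.025, 0], [0.056, 0.025, 0], [0.056, 0.025, 0], [0.056, 0.025, 0], [0.056, 0.025, 0]], turn=[[0, 0, 0], [0, 0, 0], [0, 0, 0], [0, 0, 0], [0, 0, 0], [0, 0, 0], [0, 0, 0], [0, 0, 0]])

```text
time_s: 1.98
eef_pos: [0.4263, -0.1412, 0.2327]
ee_rot: [[0.001, 1.0, 0.0], [1.0, -0.001, -0.0], [-0.0, 0.0, -1.0]]
contact_force: [1.4, -0.4, 0.9]
finger_gap: 0.847
grip_force: 0.0
```

Call:
play_rows(hand=[0.85, 0.85, 0.85, 0.85, 0.85], translation=[[0.056, 0.02, 0], [0.056, 0, 0], [0.027, 0, 0], [0, 0, 0], [0, 0, 0]], turn=[[0, 0, 0], [0, 0, 0], [0, 0, 0], [0, 0, 0], [0, 0, 0]])

```text
time_s: 2.6
eef_pos: [0.446, -0.0051, 0.2324]
ee_rot: [[0.002, 1.0, -0.0], [1.0, -0.002, -0.0], [-0.0, -0.0, -1.0]]
contact_force: [0.6, -0.8, -0.9]
finger_gap: 0.852
grip_force: 0.0
```

Run:
```python
from h import *
s=env.observe();p,d,i=shot('wrist','w1.png');print(s['eef_pos'],s['joint_pos'],i)
```

```text
[ 0.44597973 -0.00510543  0.23243146] [ 0.52277638  0.15082463 -0.67751609  1.95867062  0.10815487  1.06810005
 -0.20351388] {'fx': 307.0630159244745, 'fy': 307.0630159244745, 'cx': 322.6623250078307, 'cy': 200.73874080466803, 'extrinsics': array([[ 0.99999501,  0.00224323,  0.00222655,  0.44427859],
       [-0.00281716,  0.95198222,  0.30614036,  0.07852849],
       [-0.00143289, -0.3061451 ,  0.95198378,  0.39325718],
       [ 0.        ,  0.        ,  0.        ,  1.        ]])}
```

View pics/w1.png

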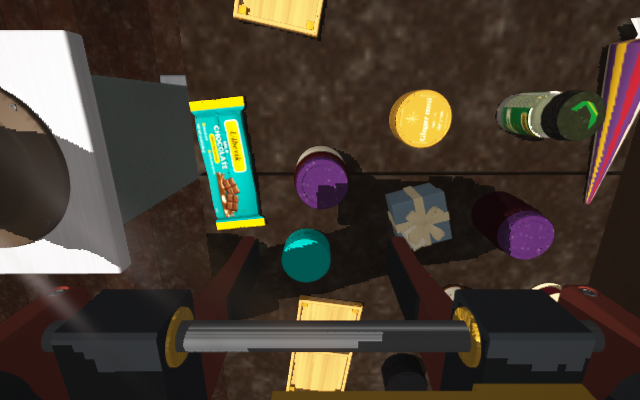

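The wrist view shows jam A's lid (321,180), the mustard tin (420,118), the sprinkle jar with its black cap (575,117), jam B (525,233) and the gift box (420,215). These are the things I chose.

Run:
```python
from h import *
z=np.load('/tmp/wrist.npz');K=z['K'];i=dict(fx=K[0],fy=K[1],cx=K[2],cy=K[3],extrinsics=z['E'])
W=world(z['d'],i)
for k,(x,y,h) in dict(A=(.444,-.003,.082),B=(.676,-.066,.082),spr=(.683,.068,.105),tin=(.56,.06,.036)).items():
    q=W[(abs(W[...,2]-h)<.006)&(np.hypot(W[...,0]-x,W[...,1]-y)<.045)]
    mn,mx=q[:,:2].min(0),q[:,:2].max(0);print(k,len(q),((mn+mx)/2).round(4),(mx-mn).round(3),np.median(q[:,2]).round(3))
```

```text
A 2126 [ 0.4419 -0.0038] [0.055 0.055] 0.079
B 1837 [ 0.6724 -0.0653] [0.056 0.055] 0.079
spr 2012 [0.6789 0.0655] [0.045 0.044] 0.103
tin 2640 [0.557  0.0599] [0.064 0.064] 0.034
```

Call:
play_rows(hand=[0.95, 0.95, 0.95, 0.95, 0.95, 0, 0, 0], translation=[[0.002, -0.003, 0.06], [0, 0, 0.06], [0, 0, 0.05], [0, 0, 0.032], [0, 0, 0], [0, 0, 0], [0, 0, 0], [0, 0, 0]], turn=[[0, 0, 0], [0, 0, 0], [0, 0, 0], [0, 0, 0], [0, 0, 0], [0, 0, 0], [0, 0, 0], [0, 0, 0]], squeeze=25)

```text
time_s: 3.65
eef_pos: [0.444, -0.0024, 0.0319]
ee_rot: [[0.002, 1.0, 0.002], [1.0, -0.002, -0.001], [-0.001, 0.002, -1.0]]
contact_force: [-0.6, -1.3, 7.7]
finger_gap: 0.689
grip_force: 25.0
```

Call:
play_rows(hand=[0, 0, 0, 0, 0, 0, 0, 0], translation=[[0, 0, -0.03], [0, 0, -0.05], [-0.03, 0, -0.045], [-0.055, 0, 0], [-0.06, 0, 0], [-0.06, -0.003, 0], [-0.06, -0.003, 0], [-0.045, 0, 0]], turn=[[0, 0, 0], [0, 0, 0], [0, 0, 0], [0, 0, 0], [0, 0, 0], [0, 0, 0], [0, 0, 0], [0, 0, 0]])

```text
time_s: 4.65
eef_pos: [0.4356, -0.3149, 0.156]
ee_rot: [[0.003, 1.0, -0.0], [1.0, -0.003, -0.001], [-0.001, -0.0, -1.0]]
contact_force: [0.3, 0.1, -2.0]
finger_gap: 0.693
grip_force: 25.0
```

Call:
play_rows(hand=[0, 0, 0, 0], translation=[[-0.022, 0, 0], [0, 0, 0.04], [0, 0, 0.03], [0, 0, 0]], turn=[[0, 0, 0], [0, 0, 0], [0, 0, 0], [0, 0, 0]])

```text
time_s: 5.15
eef_pos: [0.4356, -0.332, 0.084]
ee_rot: [[-0.0, 1.0, -0.003], [1.0, 0.0, 0.003], [0.003, -0.003, -1.0]]
contact_force: [0.9, -0.5, -1.3]
finger_gap: 0.689
grip_force: 25.0
```

Run:
```python
from h import *
s=env.observe();print(s['eef_pos'],s['contact_force'],s['finger_gap'])
shot('side','s2.png')
```

```text
[ 0.43555762 -0.33197118  0.08398261] [ 0.86900894 -0.53604064 -1.27083243] 0.6893801113870268
```

View pics/s2.png

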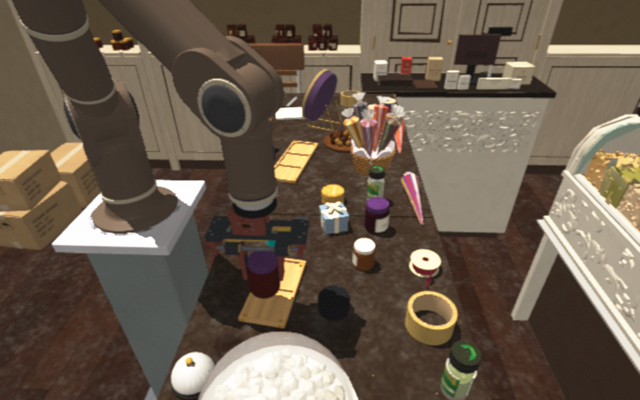

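The jar is held upright at (263,272), above the near-camera pocket of the two-pocket tray.

Call:
play_rows(hand=[0, 0, 0, 0, 0, 0], translation=[[-0.002, 0.002, 0.025], [0, 0, 0.014], [0, 0, 0.005], [0, 0, 0.003], [0, 0, 0.001], [0, 0, 0]], turn=[[0, 0, 0], [0, 0, 0], [0, 0, 0], [0, 0, 0], [0, 0, 0], [0, 0, 0]])

```text
time_s: 5.95
eef_pos: [0.4389, -0.3362, 0.038]
ee_rot: [[0.001, 1.0, 0.0], [1.0, -0.001, -0.0], [-0.0, 0.0, -1.0]]
contact_force: [0.2, -0.1, -2.5]
finger_gap: 0.689
grip_force: 25.0
```

Call:
play_rows(hand=[0, 0, 0], translation=[[0, 0, 0.0015], [0, 0, 0.001], [0, 0, 0]], turn=[[0, 0, 0], [0, 0, 0], [0, 0, 0]])

```text
time_s: 6.32
eef_pos: [0.4389, -0.3362, 0.036]
ee_rot: [[0.001, 1.0, 0.0], [1.0, -0.001, -0.001], [-0.001, 0.0, -1.0]]
contact_force: [-1.5, 0.9, 7.4]
finger_gap: 0.689
grip_force: 25.0
```

Call:
play_rows(hand=[0.9, 0.9, 0.9, 0.9, 0.9, 0.9, 0.9], translation=[[0, 0, 0], [0, 0, 0], [0, 0, -0.04], [0, 0, -0.06], [0, 0, -0.06], [0.04, 0.02, -0.02], [0.05, 0.03, 0]], turn=[[0, 0, 0], [0, 0, 0], [0, 0, 0], [0, 0, 0], [0, 0, 0], [0, 0, 0], [0, 0, 0]])

```text
time_s: 7.2
eef_pos: [0.4897, -0.2471, 0.2175]
ee_rot: [[0.005, 1.0, 0.004], [1.0, -0.005, -0.003], [-0.003, 0.004, -1.0]]
contact_force: [-0.1, -0.2, -0.2]
finger_gap: 0.898
grip_force: 0.0
```

Call:
play_rows(hand=[0.75, 0.75, 0.75, 0.75, 0.75, 0.75, 0.75, 0.75], translation=[[0.05, 0.03, 0], [0.05, 0.03, 0], [0.05, 0.03, 0], [0.05, 0.03, 0], [0.05, 0.03, 0], [0.05, 0.03, 0], [0.013, 0.01, 0], [0, 0, 0]], turn=[[0, 0, 0], [0, 0, 0], [0, 0, 0], [0, 0, 0], [0, 0, 0], [0, 0, 0], [0, 0, 0], [0, 0, 0]])

```text
time_s: 8.2
eef_pos: [0.6792, 0.0676, 0.2145]
ee_rot: [[-0.001, 1.0, -0.001], [1.0, 0.001, 0.0], [0.0, -0.001, -1.0]]
contact_force: [-0.2, -0.4, -0.6]
finger_gap: 0.748
grip_force: 0.0
```

Call:
play_rows(hand=[0.75, 0.75, 0.75, 0.75, 0.75, 0, 0, 0], translation=[[0, 0.001, 0.06], [0, 0, 0.06], [0, 0, 0.03], [0, 0, 0.019], [0, 0, 0], [0, 0, 0], [0, 0, 0], [0, 0, 0]], turn=[[0, 0, 0], [0, 0, 0], [0, 0, 0], [0, 0, 0], [0, 0, 0], [0, 0, 0], [0, 0, 0], [0, 0, 0]], squeeze=20)

```text
time_s: 9.2
eef_pos: [0.6811, 0.0669, 0.0476]
ee_rot: [[0.001, 1.0, 0.002], [1.0, -0.001, 0.0], [0.0, 0.002, -1.0]]
contact_force: [0.4, -0.3, 4.2]
finger_gap: 0.509
grip_force: 20.0
```

Call:
play_rows(hand=[0], translation=[[0, 0, 0]], turn=[[0, 0, 0]])

```text
time_s: 9.32
eef_pos: [0.6811, 0.0669, 0.0476]
ee_rot: [[0.001, 1.0, 0.002], [1.0, -0.001, -0.0], [0.0, 0.002, -1.0]]
contact_force: [-0.5, 0.4, 6.1]
finger_gap: 0.512
grip_force: 20.0
```

Call:
play_rows(hand=[0, 0, 0, 0, 0, 0, 0, 0], translation=[[0, 0, -0.03], [0, 0, -0.055], [0, 0, -0.055], [-0.025, -0.018, -0.01], [-0.048, -0.035, 0], [-0.048, -0.035, 0], [-0.048, -0.035, 0], [-0.048, -0.035, 0]], turn=[[0, 0, 0], [0, 0, 0], [0, 0, 0], [0, 0, 0], [0, 0, 0], [0, 0, 0], [0, 0, 0], [0, 0, 0]])

```text
time_s: 10.32
eef_pos: [0.5204, -0.1515, 0.1961]
ee_rot: [[0.001, 1.0, -0.0], [1.0, -0.001, -0.0], [-0.0, -0.0, -1.0]]
contact_force: [0.6, -0.9, -0.8]
finger_gap: 0.513
grip_force: 20.0
```

Call:
play_rows(hand=[0, 0, 0, 0, 0, 0], translation=[[-0.048, -0.035, 0], [-0.048, -0.035, 0], [0, 0, 0.04], [0, 0, 0.055], [0, 0, 0], [0, 0, 0]], turn=[[0, 0, 0], [0, 0, 0], [0, 0, 0], [0, 0, 0], [0, 0, 0], [0, 0, 0]])

```text
time_s: 11.08
eef_pos: [0.4528, -0.2459, 0.1026]
ee_rot: [[0.0, 1.0, 0.001], [1.0, -0.0, -0.0], [-0.0, 0.001, -1.0]]
contact_force: [0.2, -0.0, -1.1]
finger_gap: 0.511
grip_force: 20.0
```

Lower to 0.0516.

Call:
play_rows(hand=[0, 0, 0, 0, 0, 0], translation=[[-0.001, -0.001, 0.03], [0, 0, 0.014], [0, 0, 0.004], [0, 0, 0.002], [0, 0, 0.001], [0, 0, 0]], turn=[[0, 0, 0], [0, 0, 0], [0, 0, 0], [0, 0, 0], [0, 0, 0], [0, 0, 0]])

```text
time_s: 11.82
eef_pos: [0.4517, -0.2473, 0.0513]
ee_rot: [[0.001, 1.0, 0.002], [1.0, -0.001, -0.001], [-0.001, 0.002, -1.0]]
contact_force: [-0.8, 1.0, 5.2]
finger_gap: 0.513
grip_force: 20.0
```

Call:
play_rows(hand=[0.75, 0.75, 0.75, 0.75, 0.75, 0.85, 0.85, 0.85], translation=[[0, 0, 0], [0, 0, 0], [0, 0, -0.04], [0, 0, -0.06], [0, 0, -0.06], [0.021, 0.027, 0], [0.032, 0.039, 0], [0.032, 0.039, 0]], turn=[[0, 0, 0], [0, 0, 0], [0, 0, 0], [0, 0, 0], [0, 0, 0], [0, 0, 0], [0, 0, 0], [0, 0, 0]])

```text
time_s: 12.82
eef_pos: [0.5568, -0.1619, 0.2104]
ee_rot: [[0.003, 1.0, 0.0], [1.0, -0.003, -0.001], [-0.001, 0.0, -1.0]]
contact_force: [1.4, -0.3, 0.2]
finger_gap: 0.85
grip_force: 0.0
```

Call:
play_rows(hand=[0.85, 0.85, 0.85, 0.85, 0.85], translation=[[0.032, 0.039, 0], [0.032, 0.039, 0], [0.032, 0.039, 0], [0, 0, 0.01], [0, 0, 0]], turn=[[0, 0, 0], [0, 0, 0], [0, 0, 0], [0, 0, 0], [0, 0, 0]])

```text
time_s: 13.45
eef_pos: [0.672, -0.0668, 0.1986]
ee_rot: [[0.001, 1.0, -0.003], [1.0, -0.001, -0.0], [-0.0, -0.003, -1.0]]
contact_force: [0.1, -0.6, -0.8]
finger_gap: 0.852
grip_force: 0.0
```

Run:
```python
from h import *
shot('side','s3.png')
z=np.load('/tmp/side.npz')
cv2.imwrite('pics/s3.png',cv2.resize(cv2.imread('pics/s3.png')[130:350,180:480],None,fx=2,fy=2))
```

```text
(no output)
```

View pics/s3.png

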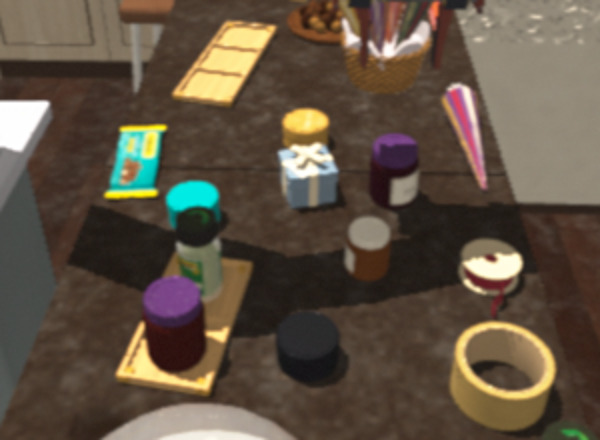

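The jam jar (175,325) and the sprinkle jar (198,255) both stand upright in the two-pocket tray. Next is jam B.

Call:
play_rows(hand=[0.85, 0.85, 0.85, 0.85, 0.85, 0, 0, 0], translation=[[0.001, 0.003, 0.06], [0, 0, 0.06], [0, 0, 0.03], [0, 0, 0.018], [0, 0, 0], [0, 0, 0], [0, 0, 0], [0, 0, 0]], turn=[[0, 0, 0], [0, 0, 0], [0, 0, 0], [0, 0, 0], [0, 0, 0], [0, 0, 0], [0, 0, 0], [0, 0, 0]], squeeze=25)

```text
time_s: 14.5
eef_pos: [0.6771, -0.0654, 0.034]
ee_rot: [[0.001, 1.0, 0.003], [1.0, -0.001, -0.001], [-0.001, 0.003, -1.0]]
contact_force: [-1.2, -0.9, 6.7]
finger_gap: 0.694
grip_force: 25.0
```

Call:
play_rows(hand=[0, 0, 0, 0], translation=[[0, 0, 0], [0, 0, -0.03], [0, 0, -0.055], [0, 0, -0.055]], turn=[[0, 0, 0], [0, 0, 0], [0, 0, 0], [0, 0, 0]])

```text
time_s: 15.0
eef_pos: [0.6755, -0.0652, 0.1734]
ee_rot: [[0.001, 1.0, -0.001], [1.0, -0.001, 0.0], [0.0, -0.001, -1.0]]
contact_force: [0.8, -1.0, -2.1]
finger_gap: 0.695
grip_force: 25.0
```

Call:
play_rows(hand=[0, 0, 0, 0, 0, 0, 0, 0], translation=[[0.02, -0.03, 0], [0.033, -0.047, 0], [0.033, -0.047, 0], [0.033, -0.047, 0], [0.033, -0.047, 0], [0.045, -0.018, 0], [0.055, 0, 0], [0.055, 0, 0]], turn=[[0, 0, 0], [0, 0, 0], [0, 0, 0], [0, 0, 0], [0, 0, 0], [0, 0, 0], [0, 0, 0], [0, 0, 0]])

```text
time_s: 16.0
eef_pos: [0.4403, 0.2431, 0.1727]
ee_rot: [[0.002, 1.0, 0.002], [1.0, -0.002, -0.001], [-0.001, 0.002, -1.0]]
contact_force: [1.0, -0.5, -2.5]
finger_gap: 0.691
grip_force: 25.0
```

Call:
play_rows(hand=[0, 0, 0, 0, 0, 0, 0], translation=[[0.055, 0, 0], [0.055, 0, 0], [0.027, 0, 0], [0, 0, 0.04], [0, 0, 0.045], [0, 0, 0], [0, 0, 0]], turn=[[0, 0, 0], [0, 0, 0], [0, 0, 0], [0, 0, 0], [0, 0, 0], [0, 0, 0], [0, 0, 0]])

```text
time_s: 16.88
eef_pos: [0.4409, 0.3798, 0.0887]
ee_rot: [[0.001, 1.0, 0.001], [1.0, -0.001, 0.001], [0.001, 0.001, -1.0]]
contact_force: [0.1, 0.3, -1.7]
finger_gap: 0.69
grip_force: 25.0
```

Call:
play_rows(hand=[0, 0, 0, 0, 0, 0], translation=[[-0.001, -0.001, 0.03], [0, 0, 0.014], [0, 0, 0.004], [0, 0, 0.002], [0, 0, 0.001], [0, 0, 0]], turn=[[0, 0, 0], [0, 0, 0], [0, 0, 0], [0, 0, 0], [0, 0, 0], [0, 0, 0]])

```text
time_s: 17.62
eef_pos: [0.44, 0.3786, 0.0379]
ee_rot: [[0.001, 1.0, 0.002], [1.0, -0.001, 0.001], [0.001, 0.002, -1.0]]
contact_force: [-1.7, -1.9, 6.2]
finger_gap: 0.698
grip_force: 25.0
```

Call:
play_rows(hand=[0.9, 0.9, 0.9, 0.9, 0.9, 0.9, 0.9, 0.9], translation=[[0, 0, 0], [0, 0, 0], [0, 0, -0.04], [0, 0, -0.06], [-0.03, 0, -0.05], [-0.055, 0, 0], [-0.06, 0, 0], [-0.06, 0, 0]], turn=[[0, 0, 0], [0, 0, 0], [0, 0, 0], [0, 0, 0], [0, 0, 0], [0, 0, 0], [0, 0, 0], [0, 0, 0]])

```text
time_s: 18.62
eef_pos: [0.4394, 0.1713, 0.1865]
ee_rot: [[0.001, 1.0, 0.001], [1.0, -0.001, 0.0], [0.0, 0.001, -1.0]]
contact_force: [0.2, -0.3, -0.1]
finger_gap: 0.902
grip_force: 0.0
```

Call:
play_rows(hand=[0.75, 0.75, 0.75, 0.75, 0.75, 0.75, 0.75, 0.75], translation=[[-0.06, 0, 0], [-0.052, 0.033, 0], [-0.052, 0.033, 0], [-0.052, 0.033, 0], [-0.052, 0.033, 0], [-0.052, 0.033, 0], [-0.052, 0.032, 0], [0, 0, 0]], turn=[[0, 0, 0], [0, 0, 0], [0, 0, 0], [0, 0, 0], [0, 0, 0], [0, 0, 0], [0, 0, 0], [0, 0, 0]])

```text
time_s: 19.62
eef_pos: [0.6365, -0.205, 0.1847]
ee_rot: [[0.008, 1.0, -0.001], [1.0, -0.008, -0.001], [-0.001, -0.001, -1.0]]
contact_force: [0.1, 0.4, 0.0]
finger_gap: 0.748
grip_force: 0.0
```

Run:
```python
from h import *
s=env.observe()['eef_pos'];p,d,i=shot('scene','s4.png');W=world(d,i)
for k,(x,y,h,r) in dict(jam=(.44,.379,.086,.04),cream=(.637,-.2,.06,.035)).items():
    q=W[(abs(W[...,2]-h)<.006)&(np.hypot(W[...,0]-x,W[...,1]-y)<r)]
    if len(q): print(k,len(q),((q[:,:2].min(0)+q[:,:2].max(0))/2).round(4),np.median(q[:,2]).round(4))
print(s)
cv2.imwrite('pics/s4.png',cv2.resize(cv2.imread('pics/s4.png')[140:320,130:430],None,fx=2.6,fy=2.6))
```

```text
jam 293 [0.4363 0.3792] 0.0852
cream 88 [ 0.6366 -0.2001] 0.0596
[ 0.63650099 -0.20500965  0.18467632]
```

View pics/s4.png

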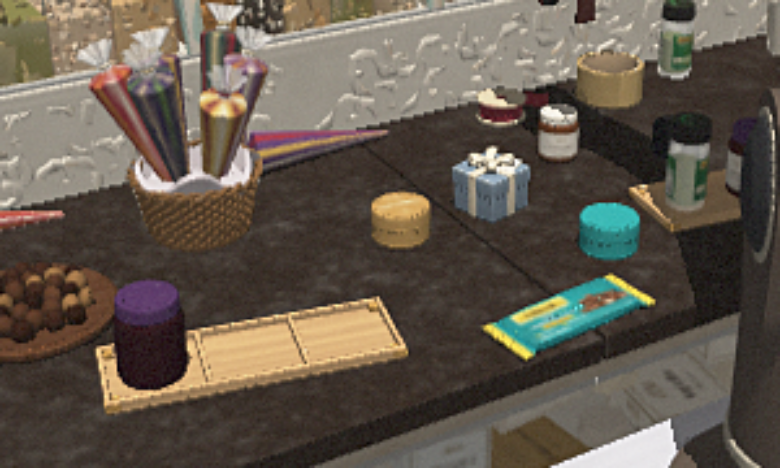

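Jam B (150,333) stands upright in the end pocket of the three-pocket tray. The gift box is unmoved. Next is the cream jar.

Call:
play_rows(hand=[0.75, 0.75, 0.75, 0.75, 0.75, 0, 0, 0], translation=[[0.004, 0.001, 0.06], [0, 0, 0.06], [0, 0, 0.03], [0, 0, 0.017], [0, 0, 0], [0, 0, 0], [0, 0, 0], [0, 0, 0]], turn=[[0, 0, 0], [0, 0, 0], [0, 0, 0], [0, 0, 0], [0, 0, 0], [0, 0, 0], [0, 0, 0], [0, 0, 0]], squeeze=25)

```text
time_s: 20.68
eef_pos: [0.638, -0.1954, 0.0209]
ee_rot: [[0.001, 1.0, 0.003], [1.0, -0.001, -0.001], [-0.001, 0.003, -1.0]]
contact_force: [-0.3, 0.6, 6.4]
finger_gap: 0.552
grip_force: 25.0
```

Call:
play_rows(hand=[0, 0, 0, 0], translation=[[0, 0, 0], [0, 0, -0.03], [0, 0, -0.055], [0, 0, -0.055]], turn=[[0, 0, 0], [0, 0, 0], [0, 0, 0], [0, 0, 0]])

```text
time_s: 21.18
eef_pos: [0.6363, -0.1953, 0.1604]
ee_rot: [[0.001, 1.0, -0.001], [1.0, -0.001, 0.0], [0.0, -0.001, -1.0]]
contact_force: [0.9, -0.7, -1.8]
finger_gap: 0.547
grip_force: 25.0
```

Call:
play_rows(hand=[0, 0, 0, 0, 0, 0, 0, 0], translation=[[0.03, -0.02, 0], [0.05, -0.03, 0], [0.05, -0.03, 0], [0.05, -0.03, 0], [0.05, -0.03, 0], [0.05, -0.03, 0], [0.05, -0.03, 0], [0.05, -0.03, 0]], turn=[[0, 0, 0], [0, 0, 0], [0, 0, 0], [0, 0, 0], [0, 0, 0], [0, 0, 0], [0, 0, 0], [0, 0, 0]])

```text
time_s: 22.18
eef_pos: [0.4062, 0.1862, 0.1595]
ee_rot: [[0.002, 1.0, 0.001], [1.0, -0.002, -0.0], [-0.0, 0.001, -1.0]]
contact_force: [1.6, 1.0, -1.8]
finger_gap: 0.549
grip_force: 25.0
```

Call:
play_rows(hand=[0, 0, 0, 0, 0], translation=[[0.025, -0.004, 0], [0, 0, 0.035], [0, 0, 0.045], [0, 0, 0], [0, 0, 0]], turn=[[0, 0, 0], [0, 0, 0], [0, 0, 0], [0, 0, 0], [0, 0, 0]])

```text
time_s: 22.8
eef_pos: [0.4038, 0.2105, 0.0804]
ee_rot: [[0.001, 1.0, 0.001], [1.0, -0.001, 0.0], [0.0, 0.001, -1.0]]
contact_force: [0.1, 0.7, -1.0]
finger_gap: 0.55
grip_force: 25.0
```

Lower by about 0.0555.

Call:
play_rows(hand=[0, 0, 0, 0, 0, 0], translation=[[0, -0.001, 0.035], [0, 0, 0.014], [0, 0, 0.004], [0, 0, 0.002], [0, 0, 0.001], [0, 0, 0]], turn=[[0, 0, 0], [0, 0, 0], [0, 0, 0], [0, 0, 0], [0, 0, 0], [0, 0, 0]])

```text
time_s: 23.55
eef_pos: [0.403, 0.2105, 0.0248]
ee_rot: [[0.001, 1.0, 0.002], [1.0, -0.001, -0.0], [-0.0, 0.002, -1.0]]
contact_force: [-3.7, -1.7, 12.0]
finger_gap: 0.549
grip_force: 25.0
```

Call:
play_rows(hand=[0.75, 0.75, 0.75, 0.75, 0.85, 0.9, 0.9, 0.9], translation=[[0, 0, 0], [0, 0, 0], [0, 0, -0.04], [0, 0, -0.055], [-0.03, 0.03, -0.03], [-0.04, 0.042, 0], [-0.04, 0.042, 0], [-0.04, 0.042, 0]], turn=[[0, 0, 0], [0, 0, 0], [0, 0, 0], [0, 0, 0], [0, 0, 0], [0, 0, 0], [0, 0, 0], [0, 0, 0]])

```text
time_s: 24.55
eef_pos: [0.5596, 0.0583, 0.1486]
ee_rot: [[0.001, 1.0, 0.001], [1.0, -0.001, -0.0], [-0.0, 0.001, -1.0]]
contact_force: [0.6, 0.7, 0.6]
finger_gap: 0.903
grip_force: 0.0
```

Call:
play_rows(hand=[0.9, 0.9, 0.9], translation=[[0, 0, 0.04], [0, 0, 0.02], [0, 0, 0]], turn=[[0, 0, 0], [0, 0, 0], [0, 0, 0]])

```text
time_s: 24.92
eef_pos: [0.5567, 0.0605, 0.087]
ee_rot: [[-0.0, 1.0, -0.003], [1.0, 0.0, 0.0], [0.0, -0.003, -1.0]]
contact_force: [-0.8, 1.1, 0.6]
finger_gap: 0.9
grip_force: 0.0
```

Call:
play_rows(hand=[0.9, 0.9, 0.9, 0.9, 0, 0, 0, 0], translation=[[0, 0.001, 0.045], [0, 0, 0.02], [0, 0, 0.008], [0, 0, 0], [0, 0, 0], [0, 0, 0], [0, 0, 0], [0, 0, 0]], turn=[[0, 0, 0], [0, 0, 0], [0, 0, 0], [0, 0, 0], [0, 0, 0], [0, 0, 0], [0, 0, 0], [0, 0, 0]], squeeze=18)

```text
time_s: 25.92
eef_pos: [0.5599, 0.0599, 0.0161]
ee_rot: [[0.001, 1.0, 0.002], [1.0, -0.001, -0.0], [-0.0, 0.002, -1.0]]
contact_force: [-0.4, -0.3, 7.5]
finger_gap: 0.738
grip_force: 18.0
```

Call:
play_rows(hand=[0, 0, 0, 0, 0], translation=[[0, 0, -0.02], [0, 0, -0.05], [0, 0, -0.06], [0, 0, -0.03], [0, 0, 0]], turn=[[0, 0, 0], [0, 0, 0], [0, 0, 0], [0, 0, 0], [0, 0, 0]])

```text
time_s: 26.55
eef_pos: [0.5605, 0.0602, 0.1786]
ee_rot: [[0.001, 1.0, 0.005], [1.0, -0.001, 0.0], [0.0, 0.005, -1.0]]
contact_force: [0.5, -0.8, -1.5]
finger_gap: 0.738
grip_force: 18.0
```

Call:
play_rows(hand=[0, 0, 0, 0, 0, 0, 0, 0], translation=[[0.02, -0.03, 0], [0.03, -0.05, 0], [0.03, -0.05, 0], [0.05, -0.01, 0], [0.055, 0, 0], [0.047, 0, 0], [0, 0, 0.02], [0, 0, 0]], turn=[[0, 0, 0], [0, 0, 0], [0, 0, 0], [0, 0, 0], [0, 0, 0], [0, 0, 0], [0, 0, 0], [0, 0, 0]])

```text
time_s: 27.55
eef_pos: [0.4178, 0.2912, 0.1532]
ee_rot: [[-0.0, 1.0, -0.004], [1.0, 0.0, -0.002], [-0.002, -0.004, -1.0]]
contact_force: [0.6, -0.8, -0.9]
finger_gap: 0.735
grip_force: 18.0
```

Run:
```python
from h import *
s=env.observe()['eef_pos'];p,d,i=shot('scene','s5.png');W=world(d,i)
for k,(x,y,h,r) in dict(cream=(.4025,.205,.064,.03),tin=(s[0],s[1],s[2]+.02,.045)).items():
    q=W[(abs(W[...,2]-h)<.005)&(np.hypot(W[...,0]-x,W[...,1]-y)<r)]
    if len(q): print(k,len(q),((q[:,:2].min(0)+q[:,:2].max(0))/2).round(4),np.median(q[:,2]).round(4))
print(s)
cv2.imwrite('pics/s5.png',cv2.resize(cv2.imread('pics/s5.png')[140:320,130:430],None,fx=2.6,fy=2.6))
```

```text
cream 173 [0.4018 0.2041] 0.064
tin 266 [0.4153 0.2929] 0.1736
[0.41781636 0.2912432  0.15316569]
```

View pics/s5.png

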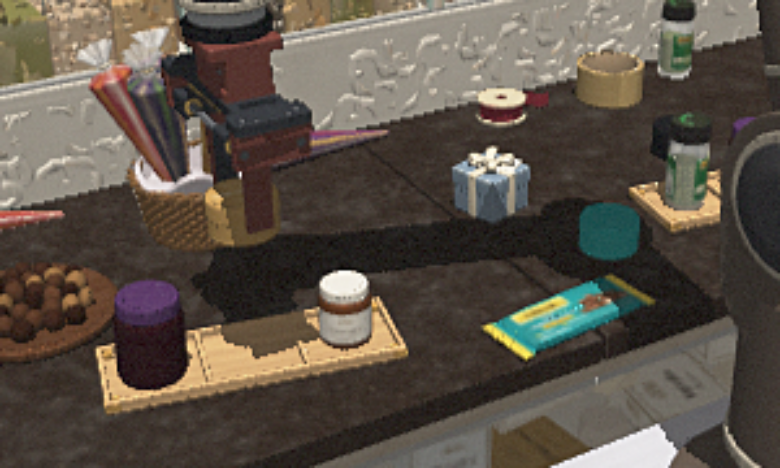

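The cream jar (345,308) is upright in its pocket. The tin is held above the middle pocket.

Call:
play_rows(hand=[0, 0, 0, 0, 0, 0], translation=[[0, 0.003, 0.05], [0, 0, 0.05], [0, 0, 0.02], [0, 0, 0.006], [0, 0, 0.002], [0, 0, 0]], turn=[[0, 0, 0], [0, 0, 0], [0, 0, 0], [0, 0, 0], [0, 0, 0], [0, 0, 0]])

```text
time_s: 28.35
eef_pos: [0.4232, 0.2926, 0.0284]
ee_rot: [[0.001, 1.0, 0.002], [1.0, -0.001, 0.001], [0.001, 0.002, -1.0]]
contact_force: [0.3, 0.6, -1.0]
finger_gap: 0.736
grip_force: 18.0
```

Call:
play_rows(hand=[0, 0, 0, 0], translation=[[0, -0.001, 0.005], [0, 0, 0.002], [0, 0, 0.001], [0, 0, 0]], turn=[[0, 0, 0], [0, 0, 0], [0, 0, 0], [0, 0, 0]])

```text
time_s: 28.85
eef_pos: [0.4215, 0.292, 0.02]
ee_rot: [[0.001, 1.0, 0.001], [1.0, -0.001, -0.001], [-0.001, 0.001, -1.0]]
contact_force: [-2.6, -2.9, 11.1]
finger_gap: 0.73
grip_force: 18.0
```

Contact made at the expected height; release, rise and back off.

Call:
play_rows(hand=[0.9, 0.9, 0.9, 0.9, 0.9, 0.9, 0.9, 0.9], translation=[[0, 0, 0], [0, 0, 0], [0, 0, -0.03], [0, 0, -0.06], [0, 0, -0.06], [-0.03, 0, -0.04], [-0.06, 0, 0], [-0.06, 0, 0]], turn=[[0, 0, 0], [0, 0, 0], [0, 0, 0], [0, 0, 0], [0, 0, 0], [0, 0, 0], [0, 0, 0], [0, 0, 0]])

```text
time_s: 29.85
eef_pos: [0.4214, 0.1406, 0.2096]
ee_rot: [[0.0, 1.0, 0.001], [1.0, -0.0, 0.0], [0.0, 0.001, -1.0]]
contact_force: [1.7, -0.8, 0.0]
finger_gap: 0.901
grip_force: 0.0
```

Call:
play_rows(hand=[0.9, 0.9, 0.9, 0.9], translation=[[-0.06, 0, 0], [-0.06, 0, 0], [0, 0, 0], [0, 0, 0]], turn=[[0, 0, 0], [0, 0, 0], [0, 0, 0], [0, 0, 0]])

```text
time_s: 30.35
eef_pos: [0.4212, 0.0225, 0.2092]
ee_rot: [[0.002, 1.0, 0.0], [1.0, -0.002, 0.0], [0.0, 0.0, -1.0]]
contact_force: [0.7, 0.2, 0.1]
finger_gap: 0.906
grip_force: 0.0
```

Run:
```python
from h import *
a=shot('scene','a.png');b=shot('side','b.png')
T=dict(jam3=(.4395,.379,.086),cream=(.4025,.205,.064),tin=(.421,.292,.04),jam2=(.438,-.335,.086),spr=(.4515,-.247,.109),gift=(.566,-.059,.05))
for n,(p,d,i) in dict(scene=a,side=b).items():
    W=world(d,i)
    for k,(x,y,h) in T.items():
        q=W[(abs(W[...,2]-h)<.005)&(np.hypot(W[...,0]-x,W[...,1]-y)<.05)]
        if len(q)>5: print(n,k,len(q),((q[:,:2].min(0)+q[:,:2].max(0))/2).round(3),np.median(q[:,2]).round(4))
A=cv2.imread('pics/a.png')[150:310,130:450];B=cv2.imread('pics/b.png')[130:340,200:420]
B=cv2.resize(B,(320,305));cv2.imwrite('pics/f.png',cv2.resize(np.vstack([A,B]),None,fx=1.25,fy=1.25))
```

```text
scene jam3 286 [0.437 0.379] 0.0853
scene cream 173 [0.401 0.206] 0.064
scene tin 363 [0.42  0.294] 0.0407
scene jam2 42 [ 0.449 -0.326] 0.085
scene spr 101 [ 0.449 -0.245] 0.1099
scene gift 209 [ 0.563 -0.058] 0.0511
side jam3 74 [0.447 0.377] 0.0842
side cream 92 [0.404 0.204] 0.0625
side tin 138 [0.423 0.293] 0.0393
side jam2 501 [ 0.44  -0.339] 0.0844
side spr 245 [ 0.452 -0.248] 0.1085
side gift 306 [ 0.566 -0.059] 0.0503
```

View pics/f.png

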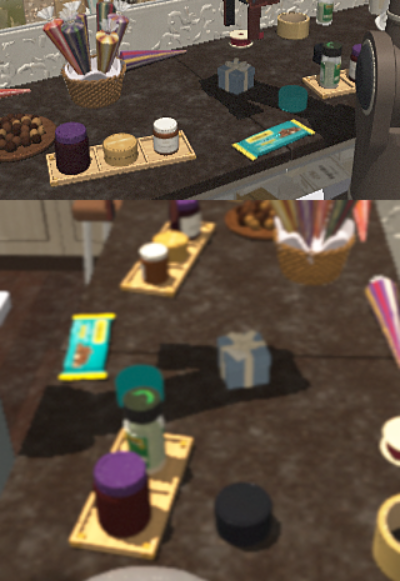

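All five things stand upright in their pockets with tops at the expected heights. The tin (120,148) is in the middle pocket, and the gift box is unmoved.

```bash
python3 -c "
from rig import env
print(env.job_done())"
```

```text
the job is handed in; nothing more can be done
None
```

The job is handed in at about 30 s: both trays are filled as asked, everything is upright on its pocket floor with the tin in the middle pocket, and the gift box has not moved.

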